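# Trace the stepped joint of a celluloid panel with a cranked stylus

## Task

Draw the cranked stylus out of the cabinet's open bay by its steel neck, lay it in the two forks of the brass pen rest with its neck in the fork that fits and let go, then take it again by the black handle. With the tip, follow the whole stepped joint in the grey panels from its brass end round both corners to its red end, slowly (no faster than about 4 cm a second) and lightly, so that the sprung bed gives a little but never bottoms. Lay the stylus back in the pen rest the same way and let go, leaving the pen cap, the feed and the micrometer where they are.

Things in the scene. Friction and masses are not known exactly. Their poses are not given: they have to be found in the camera images.
- stylus: Cranked stylus, 80 g. Origin on its straight axis where steel neck meets black handle; x runs from neck to handle end, z up in use. Neck 8 x 8 mm, x = -74 to 0 mm; at its front an 8 mm shank bends down (-z) to the tip at x = -70, z = -45 mm. Starts level in the cabinet's middle bay, axis 62 mm up, neck sticking out towards the robot, tip hanging down. Grip the neck at about x = -38 mm.
- stylus_handle: The stylus's black handle with gold bands, 14 x 14 mm square, x = 0 to 90 mm, fixed to it; same origin and axes. At the start it is under the bay's roof. In the pen rest the forks hold the stylus at x = -8 and +75 mm (each 8 mm thick), so grip the handle at about x = +45 mm. The stylus balances about 20 mm behind the origin.
- stylus_tip (a point): The stylus's tip: lowest point of its rounded end, 4 mm in diameter there, widening to 7.6 mm at 13 mm above.
- cabinet: Fixed walnut parts cabinet, 120 deep (x) x 200 wide x 104 mm high; origin under its centre, front face at x = -60 mm, facing the robot. Drawers below 55 mm; above them three bays, floor at 55, roof underside at 96 mm. The middle bay (84 mm wide) is open in front and holds the stylus; draw it out along the cabinet's -x. A glass sliding door covers the -y bay.
- pen_rest: Fixed brass pen rest, gold nibs on its foot of 110 (x) x 60 x 6 mm; origin under the foot's centre. Two forked posts, 8 mm thick in x: at x = -41.5 mm the neck fork (slot 13 mm wide, floor 56, prong tops 68 mm up; the handle does not fit), at x = +41.5 mm the handle fork (slot 19 mm, floor 53, prong tops 67 mm). Prongs 4 mm thick.
- rest_seat (a point): Where the stylus's origin is when it lies right in the pen rest (60 mm up); the stylus's x axis then runs along the rest's x.
- rest_tip (a point): Where the stylus's tip is when it lies right in the pen rest (15 mm up, 103.5 mm in front of the rest's centre along its -x).
- work_stand: Fixed walnut work stand; foot x = -78 to 60, y +-70 mm, 10 mm thick, origin under it. A hand rest 52 mm high crosses it at x = 0 to 35 mm; the stylus's neck reaches over it with the stylus's x along the stand's x, but the fingers do not fit there: hold the handle. In front lies the sprung bed with the grey panels, in a rim 20 mm high.
- bed (a joint): How far the stand's sprung bed is pressed down, m: 0 = up, 0.008 = bottomed; yields from about 0.6 N, bottoms at about 2.2 N. It carries two pearl-grey panels 4 mm thick (top 30 mm above the counter), the joint between them is a dark groove 8 mm wide, 4 mm deep, floor 26 mm above the counter with the bed up.
- seam_start (a point): On the groove's floor and centre line (moves with the bed), brass end of the joint; stand x = -45, y = +45 mm. The joint runs 45 mm along the stand's -y, 20 mm along +x, 45 mm along -y; the groove goes 6 mm past first and last points, to a brass and a red strip.
- seam_mid1 (a point): Groove floor, halfway along the first run; stand x = -45, y = +22.5 mm.
- seam_corner1 (a point): Groove floor at the first corner; stand x = -45, y = 0.
- seam_corner2 (a point): Groove floor at the second corner; stand x = -25, y = 0.
- seam_mid2 (a point): Groove floor, halfway along the last run; stand x = -25, y = -22.5 mm.
- seam_end (a point): Groove floor at the red end of the joint; stand x = -25, y = -45 mm.
- cap: Loose pearl-grey celluloid pen cap, 52 mm long, 15 mm thick, lying along its x; origin under its centre. A bystander.
- feed: Loose black ebonite feed, 44 x 8 x 6 mm, origin under its middle. A bystander.
- micrometer: Loose steel micrometer lying flat, 120 x 50 x 16 mm, origin on its spindle line at counter level. A bystander.
Mind the look-alikes: they are no part of the job. Leave any turquoise look-alike of the work_stand alone.

How it is judged:
By the outcome, as a careful person would: the job done as asked, in the order asked, and still so for the second after the job is handed in, with the robot touching nothing.
It also fails if it takes over 72 s, if anything falls off the work surface, if the arm or the gripper's body presses on something with over 40 N, if the wrist force passes 120 N, or if a joint passes its speed limit or range.

## Robot

A 6-joint arm with a two-finger parallel gripper is mounted at the origin on the work surface. World frame = base frame: x ahead of the robot, y to its left, z up, the work surface at z = 0. Lengths are in mm, angles in rad, forces in N, time in s.
With the tool pointing down it reaches from about 300 to 775 mm from the base axis. Payload 14.6 kg.
Tool frame: the origin (TCP) lies at the very end of the fingers, on their centre line; the grasp point (between the pads) lies 19 mm behind it; z points along the fingers, y is the line along which they close (so a half turn about z gives the same grasp; the last joint's range is limited). The gripper opens to 94 mm and grips with 3 to 60 N. Pads are 16 mm wide; open, the fingers measure 119 mm over their backs; the gripper's body (75 mm by 177 mm) begins 78 mm behind the grasp point.
Start: joints at [1.135, 0.3, 1.521, -0, 1.321, -0.067], TCP at [198.27, 513.009, 205.446] pointing down, gripper open.
Joint ranges: [-3.03, 3.03], [-0.79, 2.21], [0.23, 2.52], [-1.04, 4.18], [0, 3.07], [-2.55, 2.55]. Speed limits (rad/s): [2.22, 2.22, 2.57, 3.14, 3.14, 3.14].

## Interface

Orientations are given as [roll, pitch, yaw] about the fixed x, y, z axes, in that order (R = Rz(yaw) Ry(pitch) Rx(roll)).
In Python, from cell import manip gives the robot as it stands.
- The arm moves only by the tool servo_tool, never from a script. Its argument "rows" is a list of rows, each a list of 7 numbers: the turn, a rotation vector about the world's x, y, z in degrees, then the shift along the world's x, y, z in mm, then the closure, from 0 (fully open) to 1 (shut). In form: [[rx, ry, rz, dx, dy, dz, fingers], ...]. A call has 1 to 20 rows; each row shifts and turns the commanded pose from where the row before left it; what a row does not reach is not made up. A row lasts 1/8 s, in which the tool goes at most 62.5 mm and 10.7 degrees, less where a joint would pass 70% of its speed; a pose out of reach is approached as far as the arm can. A call with a gripper value outside its range is refused whole. The fingers move at their own pace and stop on an object; "grip_force" is the grip in N (left out, the last holds). Time passes only in rows, so rows that do not move let the fingers close. It gives the time, the measured TCP pose, the force, the opening and the grip force at its end, in the units of the state.
- manip.read_state(): the state, without advancing time (a new reading comes with each control period).
- manip.camera(name): name is "side" or "top"; returns the picture (384x512x3 uint8, red, green, blue); there is no depth.
- manip.camera_info(name): a dict with "fx", "fy", "cx", "cy" (pixels), "D" ([k1, k2, p1, p2, k3] as OpenCV has them; the pictures are not rectified), "position" and "rotation" of the camera in the world. Camera axes: x right, y down, z forward; pixel columns grow to the right and rows downward; lengths in mm; the calibration is good to about 2 mm. A picture is of the moment at which its call begins. camera_info takes no time and is no camera call.
- manip.sign_off(): hands the job in; it is judged then, once.
The state is a dict: "clock": time; "joints": joint angles; "qd": joint speeds; "effort": joint torques, N m; "eef_pos": TCP position; "eef_rot": TCP orientation; "wrist_force": force on the tool from outside, world axes, zero at the start; "moment": the same for the moment, N m; "finger_gap": finger opening in mm; "finger_force": force on a finger pad.
Only numpy, scipy, OpenCV 4.12 (cv2) and the standard library are available. Lean on these libraries where they do the work, as an engineer would, in place of code of your own. Each camera call takes 0.05 s, during which the arm holds its last target. There are 200 camera calls.

## Working session

There is one attempt and no reset: what is moved stays moved. The work goes in short steps, Python scripts to look and compute and a tool call to move; the robot and the scene stay as the last step left them, time stands still between calls to the robot, and variables do not carry over. Pictures are saved under pics/ and viewed, at most 10 in all, crops included, and the job is handed in when it is done.

Besides the shell and the picture viewer there is one more tool, called after "Call:" in YAML: its name, and indented under it one key for each argument. servo_tool: Moves the arm, as the interface text tells. Its arguments: {"type":"object","properties":{"rows":{"type":"array","items":{"type":"array","items":{"type":"number"}}},"grip_force":{"type":"number"}},"required":["rows"]}

```bash
ls; mkdir -p pics; python3 - <<'E'
from cell import manip
import cv2
print(manip.read_state())
for n in("top","side"):
    im=manip.camera(n); cv2.imwrite(f"pics/{n}0.png",cv2.resize(im[:,:,::-1],(800,600),interpolation=cv2.INTER_CUBIC)); cv2.imwrite(f"{n}_raw.png",im[:,:,::-1]); print(manip.camera_info(n))
E
```

```text
pics
{'clock': 0.0, 'joints': array([ 1.13541386e+00,  3.00454856e-01,  1.52160490e+00,  1.06071888e-05,
        1.32067445e+00, -6.65800779e-02]), 'qd': array([-0.00010147, -0.000439  ,  0.00065282,  0.0006374 , -0.00295273,
        0.00137248]), 'effort': array([-2.60705401e-04, -5.31807518e+01, -3.52745819e+01,  7.08202645e-02,
        2.43411079e-02, -1.21746898e-04]), 'eef_pos': array([198.15178172, 512.78018616, 204.88516093]), 'eef_rot': array([-3.14045432e+00, -8.61994049e-05,  2.77278758e+00]), 'wrist_force': array([-0.22406782,  0.09499186, -0.48779459]), 'moment': array([-0.06653395, -0.0171348 , -0.03319692]), 'finger_force': 0.0, 'finger_gap': 94.01618964236407}
{'fx': 392.4468180029468, 'fy': 392.4468180029468, 'cx': 250.7791694891422, 'cy': 187.75090555009166, 'D': array([-0.13661687,  0.        ,  0.        ,  0.        ,  0.        ]), 'position': array([ 393.30447395,  -13.67935288, 1275.49219552]), 'rotation': array([-3.06523916, -0.01008967, -1.59979002])}
{'fx': 417.277892671019, 'fy': 417.277892671019, 'cx': 256.8459953372548, 'cy': 194.54574212375104, 'D': array([-0.04957914,  0.        ,  0.        ,  0.        ,  0.        ]), 'position': array([330.76991573, 908.4314596 , 590.99685988]), 'rotation': array([-2.06524166,  0.01719208, -3.0171761 ])}
```

View pics/top0.png

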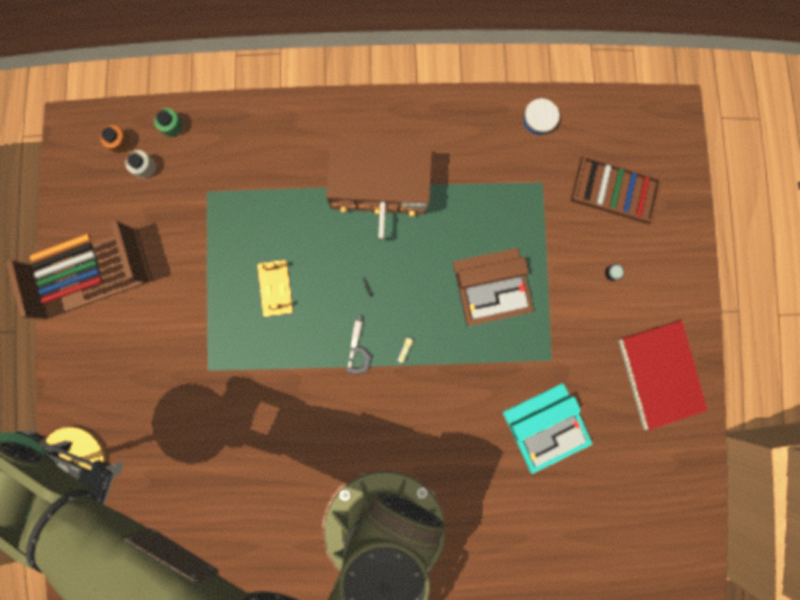

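View pics/side0.png

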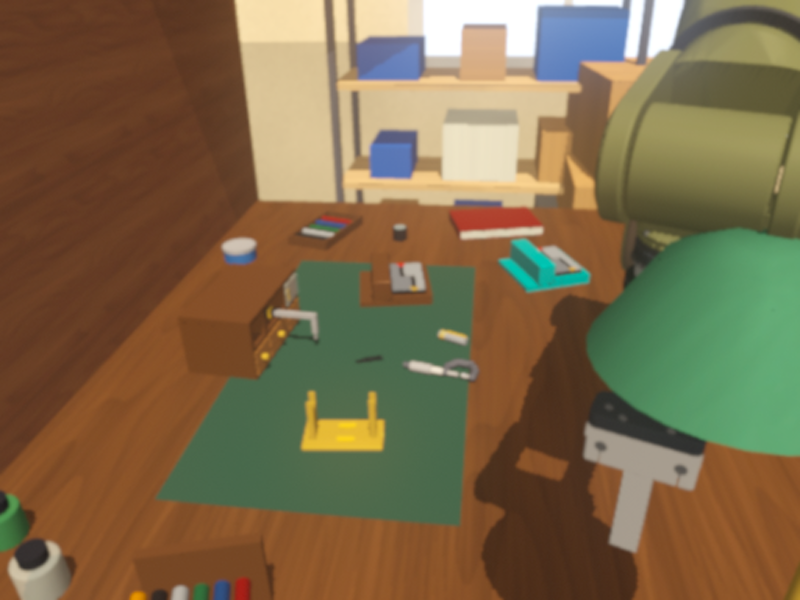

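The top view shows the cabinet (380,180), stylus neck (383,220), pen rest (275,288) and stand (493,288), with the turquoise look-alike at (547,428). In the side view the neck is at (295,315), the rest at (343,430) and the stand at (400,280). I'll enlarge these areas.

```bash
python3 - <<'E'
import cv2
for n,(x,y,w,h,s) in dict(top=(155,88,200,130,4),side=(110,145,180,150,4)).items():
    im=cv2.imread(f"{n}_raw.png")[y:y+h,x:x+w]
    cv2.imwrite(f"pics/{n}_crop.png",cv2.resize(im,None,fx=s,fy=s,interpolation=cv2.INTER_CUBIC))
E
```

```text
(no output)
```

View pics/top_crop.png

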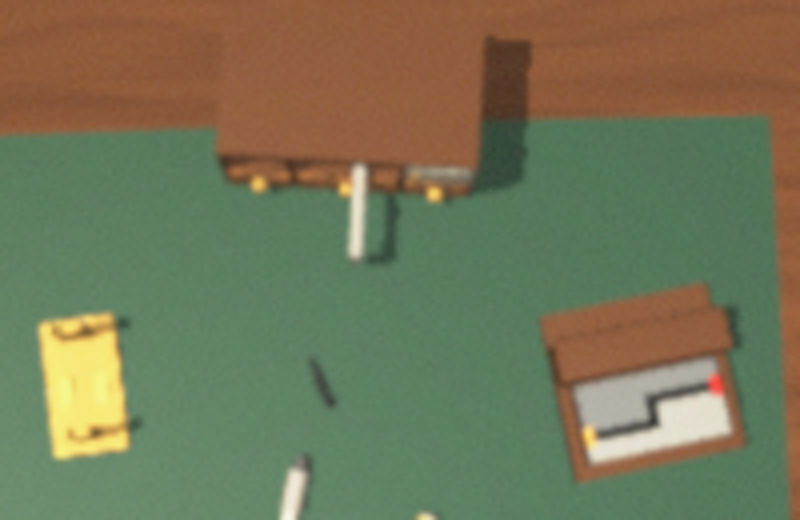

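View pics/side_crop.png

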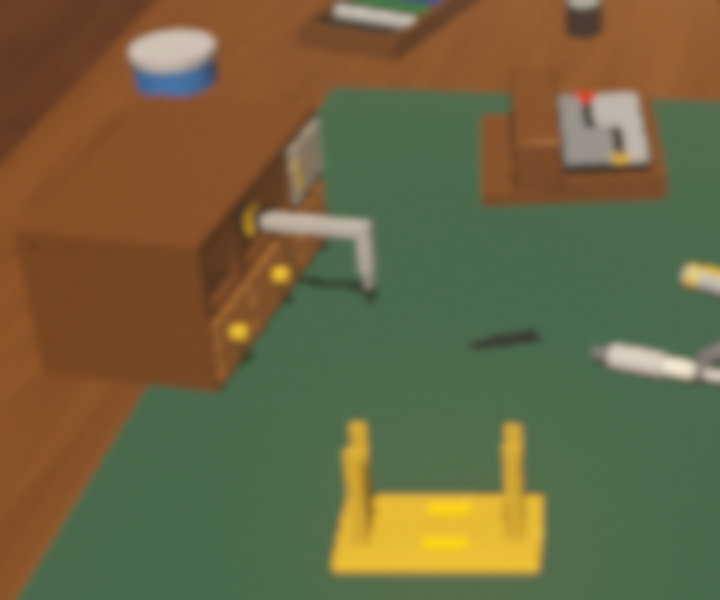

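The crops show:
- **Rest:** forks at top-crop (90,328) and (100,432). In the side view the left post is the wider one, so it is the handle fork, on the far side from the robot.
- **Stylus neck:** top-crop (360,167) to (356,260), and in the side crop the bend at (370,225) and tip at (369,290).
- **Groove:** top-crop brass (589,435), corners (655,424) and (651,398), red (716,384).

Next I'll triangulate these and fit the poses.

```bash
cat > h.py <<'E'
import numpy as np, cv2
from scipy.spatial.transform import Rotation as Rn
from scipy.optimize import least_squares
from cell import manip
C={}
for n in("top","side"):
    i=manip.camera_info(n); R=Rn.from_euler('xyz',i["rotation"]).as_matrix()
    C[n]=(R.T,-R.T@i["position"],np.array([[i["fx"],0,i["cx"]],[0,i["fy"],i["cy"]],[0,0,1.]]),i["D"])
ORI=dict(top=(155,88),side=(110,145))
def raw(n,uv,o=None,s=4): return (np.array(o or ORI[n])+(np.array(uv)+.5)/s-.5)
def proj(n,P):
    R,t,K,D=C[n]; return cv2.projectPoints(np.atleast_2d(np.array(P,float)),cv2.Rodrigues(R)[0],t,K,D)[0][:,0]
def fit(obs,x0):  # obs: (cam, crop uv, local xyz) -> x,y,yaw
    def w(p,l): c,s=np.cos(p[2]),np.sin(p[2]); return [p[0]+c*l[0]-s*l[1],p[1]+s*l[0]+c*l[1],l[2]]
    f=lambda p:np.concatenate([proj(n,w(p,l))[0]-raw(n,uv) for n,uv,l in obs])
    r=least_squares(f,x0,loss='soft_l1',x_scale=[10,10,.1]); return r.x,f(r.x).reshape(-1,2)
def tri(a,b,a_raw=None,b_raw=None):
    a=raw("top",a) if a_raw is None else a_raw; b=raw("side",b) if b_raw is None else b_raw
    f=lambda P:np.concatenate([proj("top",P)[0]-a,proj("side",P)[0]-b])
    r=least_squares(f,[500,0,40.]);return r.x,np.abs(r.fun).max()
E
python3 - <<'E'
from h import *
np.set_printoptions(precision=2,suppress=True)
T,S="top","side"
rest=[(T,(40,323),(55,30,6)),(T,(110,313),(55,-30,6)),(T,(130,448),(-55,-30,6)),(T,(55,459),(-55,30,6)),
 (S,(331,573),(55,30,0)),(S,(541,575),(-55,30,0)),(S,(546,493),(-55,-30,6))]
stand=[(T,(589,435),(-45,51,28)),(T,(655,424),(-45,0,28)),(T,(651,398),(-25,0,28)),(T,(716,384),(-25,-53,30)),
 (T,(541,318),(60,70,10)),(T,(708,286),(60,-70,10)),(S,(485,203),(60,70,0)),(S,(665,197),(-78,70,0))]
for o,n in((rest,"rest"),(stand,"stand")):
    p,r=fit(o,[500,100 if n=="rest" else -180,0]); print(n,p,np.degrees(p[2]));print(r*4)
print("neck bend top outer",tri((356,259),(371,219)))
print("neck top line top cam", )
# stylus: neck top edge centre-line, from top view at z=66
from scipy.optimize import fsolve
def at(n,uv,z): return fsolve(lambda q:proj(n,[q[0],q[1],z])[0]-raw(n,uv),[500,0])
for uv in((360,167),(358,213),(356,260)): print(at(T,uv,66))
print("tip side at z17",at(S,(369,290),17), "bend",at(S,(371,220),66))
print("fork tops: ",at(T,(82,330),67),at(T,(97,434),68),at(S,(357,422),67),at(S,(513,424),68))
print("brass",tri((589,435),(620,158)),"red",tri((716,384),(585,98)))
print("cab front top",at(T,(217,155),104),at(T,(478,167),104))
E
```

```text
rest [508.79 214.59   0.11] 6.2105240811041424
[[ 0.41  1.58]
 [ 2.66  1.5 ]
 [-0.73 -0.14]
 [ 1.48 -1.18]
 [ 1.62  2.06]
 [-1.11 -0.03]
 [-1.98  1.56]]
stand [ 507.75 -238.14    0.17] 9.749743278441406
[[ 5.15  1.54]
 [ 1.01 -0.07]
 [-0.18  1.52]
 [-0.9   2.36]
 [ 0.57 -1.94]
 [-0.36 -2.84]
 [-3.81  4.33]
 [ 1.72  3.48]]
neck bend top outer (array([596.3 ,  -9.41,  70.5 ]), np.float64(0.15576945168541556))
neck top line top cam
[669.51 -14.59]
[632.9  -12.03]
[595.78  -9.46]
tip side at z17 [602.14  -8.47] bend [598.64 -16.06]
fork tops:  [546.96 205.06] [465.62 194.3 ] [552.59 204.41] [469.08 198.98]
brass (array([ 455.34, -191.28,   29.29]), np.float64(0.21995493622983986)) red (array([ 494.17, -295.75,   28.55]), np.float64(0.025900559718365912))
cab front top [673.33  93.91] [ 658.52 -104.23]
```

Call:
servo_tool:
  rows:
    - [0,0,1.2,31,-37.5,0,0]
    - [0,0,1.2,31,-37.5,0,0]
    - [0,0,1.2,31,-37.5,0,0]
    - [0,0,1.2,31,-37.5,0,0]
    - [0,0,1.2,31,-37.5,0,0]
    - [0,0,1.2,31,-37.5,0,0]
    - [0,0,1.2,31,-37.5,0,0]
    - [0,0,1.2,31,-37.5,0,0]
    - [0,0,1.2,31,-37.5,0,0]
    - [0,0,1.2,31,-37.5,0,0.3]
    - [0,0,1.2,31,-37.5,0,0.3]
    - [0,0,1.2,31,-37.5,0,0.3]
    - [0,0,1.3,31,-37.5,0,0.3]
    - [0,0,1.3,31,-37.5,0,0.3]
    - [0,0,0,0,0,-45,0.3]
    - [0,0,0,0,0,-45,0.3]
    - [0,0,0,0,0,0,0.3]
  grip_force: 40

```text
clock: 2.22
eef_pos: [630.5, -11.9, 112.2]
eef_rot: [3.142, -0.007, 3.069]
wrist_force: [0.7, -0.4, 1.6]
finger_gap: 65.6
finger_force: 0.0
```

```bash
python3 - <<'E'
from h import *
s=manip.read_state();print(s["eef_pos"],s["eef_rot"])
a=manip.camera("top")[95:195,200:300,::-1];b=manip.camera("side")[150:250,130:230,::-1]
cv2.imwrite("pics/p5.png",np.hstack([cv2.resize(q,(400,400),interpolation=cv2.INTER_CUBIC) for q in(a,b)]))
E
```

```text
[630.54065997 -11.94990237 112.17496855] [ 3.14155787 -0.00665093  3.06935571]
```

View pics/p5.png

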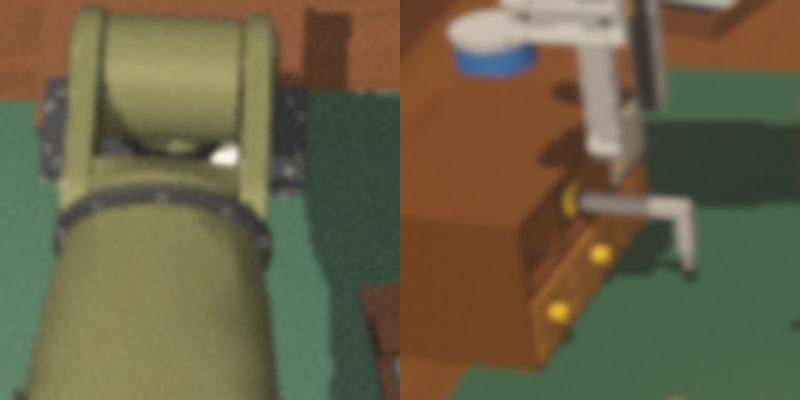

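The arm hides the top view. The side view shows the open fingers straddling the neck: fingertips at (605,155) and (620,180), neck from (585,200) to (690,210). So I can go down and grip.

Call:
servo_tool:
  rows:
    - [0,0,0,1.5,0,-23,0.3]
    - [0,0,0,0,0,-23,0.3]
    - [0,0,0,0,0,-23,0.3]
    - [0,0,0,0,0,0,0.3]
    - [0,0,0,0,0,0,0.7]
    - [0,0,0,0,0,0,1]
    - [0,0,0,0,0,0,1]
    - [0,0,0,0,0,0,1]
    - [0,0,0,0,0,0,1]
    - [0,0,0,0,0,0,1]
  grip_force: 50

```text
clock: 3.58
eef_pos: [633.8, -12.0, 46.4]
eef_rot: [-3.142, -0.0, 3.07]
wrist_force: [0.3, 0.4, 0.3]
finger_gap: 9.2
finger_force: 0.2
```

Call:
servo_tool:
  rows:
    - [0,0,0,0,0,0,1]
    - [0,0,0,0,0,0,1]
    - [0,0,0,0,0,0,1]

```text
clock: 3.95
eef_pos: [633.7, -12.0, 46.4]
eef_rot: [3.142, -0.0, 3.07]
wrist_force: [-1.0, -0.2, 0.3]
finger_gap: 7.4
finger_force: 50.0
```

Call:
servo_tool:
  rows:
    - [0,0,0,0,0,2,1]
    - [0,0,0,0,0,2,1]
    - [0,0,0,-5,0.4,0,1]
    - [0,0,0,-12,0.9,0,1]
    - [0,0,0,-15,1.1,0,1]
    - [0,0,0,-15,1.1,0,1]
    - [0,0,0,-15,1.1,0,1]
    - [0,0,0,-15,1.1,0,1]
    - [0,0,0,-15,1.1,0,1]
    - [0,0,0,-15,1.1,0,1]
    - [0,0,0,-10,0.7,0,1]
    - [0,0,0,0,0,10,1]
    - [0,0,0,0,0,20,1]
    - [0,0,0,0,0,20,1]
    - [0,0,0,0,0,0,1]
    - [0,0,0,0,0,0,1]

```text
clock: 5.95
eef_pos: [516.7, -3.4, 100.0]
eef_rot: [-3.142, -0.001, 3.069]
wrist_force: [-0.2, -0.5, -1.2]
finger_gap: 7.4
finger_force: 50.0
```

```bash
cat >> h.py <<'E'
def avg(n,k=4): return np.mean([manip.camera(n).astype(float) for _ in range(k)],0)[:,:,::-1].astype(np.uint8)
def crop(im,x,y,w,h,s): return cv2.resize(im[y:y+h,x:x+w],(w*s,h*s),interpolation=cv2.INTER_CUBIC)
E
python3 - <<'E'
from h import *
t,s=avg("top"),avg("side")
cv2.imwrite("top1.png",t);cv2.imwrite("side1.png",s)
c=proj("side",[540,-5,110])[0].astype(int);x,y=int(c[0])-63,int(c[1])-14;print("stylus crop origin",x,y)
a=np.hstack([crop(t,160,160,35,50,8),crop(s,190,245,60,50,8)])
b=np.zeros((198,760,3),np.uint8);q=crop(s,x,y,126,33,6);b[:,:756]=q
cv2.imwrite("pics/p6.png",np.vstack([a,b]))
E
```

```text
stylus crop origin 159 173
```

View pics/p6.png

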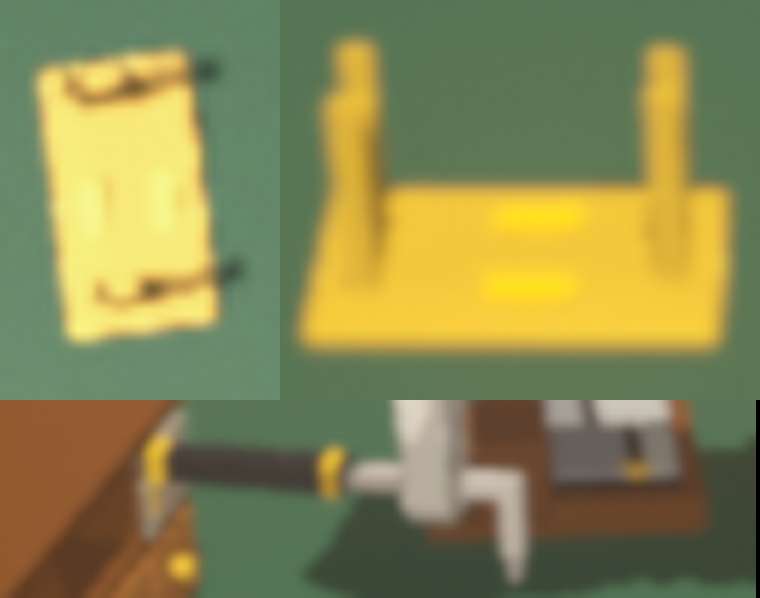

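The stylus hangs level in the grip, with the tip at (515,578), and the rest's foot corners and prongs are sharp. I'll refit the rest, then locate the held stylus.

```bash
python3 - <<'E'
import h
from h import *
np.set_printoptions(precision=2,suppress=True)
h.raw=lambda n,uv,o=None,s=8:(np.array(dict(top=(160,160),side=(190,245))[n])+(np.array(uv)+.5)/8-.5)
T,S="top","side"
f=[(T,(38,72),(55,30,6)),(T,(183,52),(55,-30,6)),(T,(217,322),(-55,-30,6)),(T,(68,342),(-55,30,6))]
g=[(S,(20,349),(55,30,0)),(S,(440,350),(-55,30,0)),(S,(452,188),(-55,-30,6)),(S,(104,188),(55,-30,6))]
k=[(S,(77,38),(41.5,-13.5,67)),(S,(70,90),(41.5,9.5,67)),(S,(387,42),(-41.5,-10.5,68)),(S,(384,82),(-41.5,6.5,68))]
for o in(f,g,g+k,f+g+k):
    p,r=fit(o,[508,214,.1]);print(p,np.degrees(p[2]));print((r*8).round(1).tolist())
from scipy.optimize import fsolve
# stylus points in side crop, assuming y on stylus axis plane
st=manip.read_state();e=st["eef_pos"];print(e)
for nm,uv in(("tip",(514,582)),("bend outer top",(524,470)),("handle/neck junction lower", (345,487)),("junction upper",(345,458)),("handle end lower",(145,482))):
    px=np.array([159,173])+(np.array([uv[0],uv[1]-400])+.5)/6-.5
    q=fsolve(lambda q:proj("side",[q[0],e[1]-(q[0]-e[0])*.072,q[1]])[0]-px,[520,110]);print(nm,q)
print("tip expected rel TCP: x -32")
E
```

```text
[508.78 215.99   0.1 ] 6.002557809359998
[[0.4, 1.5], [-0.1, 1.8], [-1.8, -1.3], [1.5, -1.9]]
[508.07 213.84   0.08] 4.794141023647494
[[7.2, -3.5], [0.3, 2.2], [1.9, 3.2], [-41.7, -2.1]]
[508.78 212.39   0.09] 5.0573628066302865
[[6.3, -6.7], [-0.9, -2.3], [-0.3, -0.8], [-43.5, -4.9], [3.8, 2.8], [-2.9, 2.8], [2.6, 5.1], [0.7, 3.7]]
[508.63 213.71   0.1 ] 5.4451638281438814
[[7.1, 0.8], [6.9, 2.6], [2.5, -0.2], [5.7, -2.3], [6.1, -2.4], [-0.3, 0.1], [-1.1, 1.3], [-45.1, -1.1], [2.7, 6.4], [-3.5, 6.5], [2.1, 7.4], [0.7, 6.1]]
[516.71  -3.38 100.24]
tip [485.76  70.55]
bend outer top [479.81 124.14]
handle/neck junction lower [557.23 109.76]
junction upper [556.33 123.48]
handle end lower [646.46 104.69]
tip expected rel TCP: x -32
```

Call:
servo_tool:
  rows:
    - [0,0,1,-7.9,21,0,1]
    - [0,0,1,-7.9,21,0,1]
    - [0,0,1,-7.9,21,0,1]
    - [0,0,1,-7.9,21,0,1]
    - [0,0,1,-7.9,21,0,1]
    - [0,0,1,-7.9,21,0,1]
    - [0,0,1,-7.9,21,0,1]
    - [0,0,1,-7.9,21,0,1]
    - [0,0,1,-7.9,21,0,1]
    - [0,0,1,-7.9,21,0,1]
    - [0,0,0,0,0,-8,1]
    - [0,0,0,0,0,0,1]
    - [0,0,0,0,0,0,1]

```text
clock: 7.98
eef_pos: [438.0, 206.0, 92.4]
eef_rot: [-3.141, -0.0, -3.04]
wrist_force: [0.5, -1.0, -1.2]
finger_gap: 7.3
finger_force: 50.0
```

```bash
python3 - <<'E'
from h import *
st=manip.read_state();print(st["eef_pos"],st["eef_rot"])
t,s=avg("top"),avg("side")
cv2.imwrite("top2.png",t);cv2.imwrite("side2.png",s)
a=np.zeros((600,800,3),np.uint8)
a[:400,:320]=crop(t,155,155,40,50,8)
a[:560,320:]=crop(s,180,220,60,70,8)
cv2.imwrite("pics/p7.png",a)
E
```

```text
[438.03391638 206.01803627  92.39679809] [-3.14149809e+00 -8.11432988e-05 -3.04013063e+00]
```

View pics/p7.png

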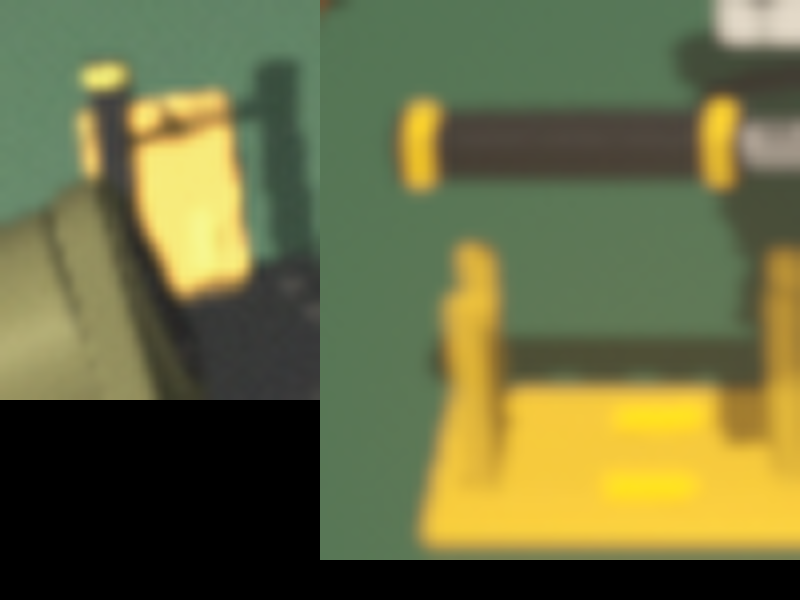

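The handle is above the rest. Its end band is at top-panel (104,76), and in the side panel the bands are at (420,144) and (720,142). I'll check these against the model prediction.

```bash
python3 - <<'E'
from h import *
np.set_printoptions(precision=1,suppress=True)
e=np.array([438.03,206.02,92.4]);yw=np.radians(5.82)
u=np.array([np.cos(yw),np.sin(yw),0])
def sty(x,z,g=-38,dz=15.6,tilt=0): # point on stylus axis; tilt = handle droop
    d=x-g; return e+u*d*np.cos(tilt)+np.array([0,0,dz+z-d*np.sin(tilt)])
P=lambda n,p:((proj(n,p)[0]-np.array(dict(top=(155,155),side=(180,220))[n])+.5)*8-.5+np.array(dict(top=(0,0),side=(320,0))[n]))
for tl in(0,.03,.05): print(tl,"top end",P("top",sty(90,7,tilt=tl)),P("top",sty(80,7,tilt=tl)),"side end axis",P("side",sty(90,0,tilt=tl)),"junction",P("side",sty(0,0,tilt=tl)),P("side",sty(5,0,tilt=tl)))
E
```

```text
0 top end [103.9  61.3] [106.8  87.6] side end axis [398.9 144.9] junction [747.4 144.8] [728.  144.8]
0.03 top end [105.9  62.9] [108.7  89. ] side end axis [400.6 157.3] junction [747.7 148.5] [728.3 149. ]
0.05 top end [107.3  64.1] [109.9  90.1] side end axis [401.9 165.5] junction [748. 151.] [728.6 151.8]
```

The stylus is level and matches the prediction to about 0.5 mm. The slot line needs about +1.6 mm in y, so I'll lower in stages and watch the force.

Call:
servo_tool:
  rows:
    - [0,0,0,0,1.6,-10,1]
    - [0,0,0,0,0,-10,1]
    - [0,0,0,0,0,-7,1]
    - [0,0,0,0,0,-4,1]
    - [0,0,0,0,0,-4,1]
    - [0,0,0,0,0,-4,1]
    - [0,0,0,0,0,0,1]
    - [0,0,0,0,0,0,1]

```text
clock: 9.38
eef_pos: [437.9, 208.2, 53.6]
eef_rot: [3.142, 0.0, -3.039]
wrist_force: [-0.3, -0.1, -1.4]
finger_gap: 7.2
finger_force: 50.0
```

Call:
servo_tool:
  rows:
    - [0,0,0,0,0,-3,1]
    - [0,0,0,0,0,-3,1]
    - [0,0,0,0,0,-2,1]
    - [0,0,0,0,0,0,1]
    - [0,0,0,0,0,0,1]

```text
clock: 10.0
eef_pos: [437.8, 208.2, 45.5]
eef_rot: [3.142, 0.0, -3.039]
wrist_force: [-0.6, 0.2, -1.7]
finger_gap: 7.7
finger_force: 50.0
```

Call:
servo_tool:
  rows:
    - [0,0,0,0,0,-1,1]
    - [0,0,0,0,0,0,1]
    - [0,0,0,0,0,0,1]

```text
clock: 10.38
eef_pos: [437.8, 208.2, 44.5]
eef_rot: [3.142, 0.0, -3.039]
wrist_force: [0.9, 1.3, -0.5]
finger_gap: 7.2
finger_force: 50.0
```

```bash
python3 - <<'E'
from h import *
s=avg("side");cv2.imwrite("side3.png",s)
cv2.imwrite("pics/p8.png",crop(s,185,235,75,60,8))
E
```

```text
(no output)
```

View pics/p8.png

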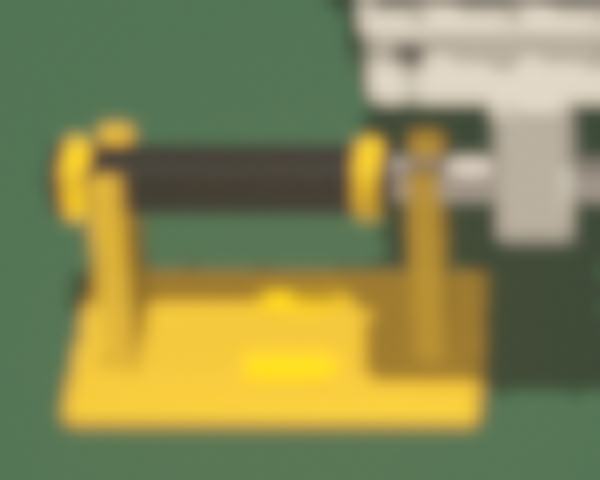

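The stylus lies in both forks, with the junction band at (368,175) just behind the neck fork at (427,180). Now release and re-grip by the handle.

Call:
servo_tool:
  rows:
    - [0,0,0,0,0,-0.5,1]
    - [0,0,0,0,0,0,0.85]
    - [0,0,0,0,0,0,0.6]
    - [0,0,0,0,0,0,0.4]
    - [0,0,0,0,0,0,0.4]
    - [0,0,0,0,0,0,0.4]
    - [0,0,0,0,0,20,0.4]
    - [0,0,0,0,0,20,0.4]
    - [0,0,0,20.6,2,0,0.4]
    - [0,0,0,20.6,2,0,0.4]
    - [0,0,0,20.6,2,0,0.4]
    - [0,0,0,20.6,2,0,0.4]
    - [0,0,0,0,0,0,0.4]
    - [0,0,0,0,0,0,0.4]

```text
clock: 12.32
eef_pos: [519.4, 216.1, 83.7]
eef_rot: [-3.141, -0.001, -3.039]
wrist_force: [0.5, -0.1, 0.6]
finger_gap: 56.2
finger_force: 0.0
```

Call:
servo_tool:
  rows:
    - [0,0,0,0,0,-14,0.4]
    - [0,0,0,0,0,-14,0.4]
    - [0,0,0,0,0,-14,0.4]
    - [0,0,0,0,0,0,0.4]
    - [0,0,0,0,0,0,0.6]
    - [0,0,0,0,0,0,0.8]
    - [0,0,0,0,0,0,1]
    - [0,0,0,0,0,0,1]
    - [0,0,0,0,0,0,1]
    - [0,0,0,0,0,0,1]
    - [0,0,0,0,0,0,1]
    - [0,0,0,0,0,0,1]
  grip_force: 55

```text
clock: 13.82
eef_pos: [520.2, 216.2, 42.1]
eef_rot: [3.142, 0.0, -3.039]
wrist_force: [0.1, -0.9, 1.7]
finger_gap: 13.5
finger_force: 55.0
```

```bash
cat > groove.py <<'E'
from h import *
from scipy.special import erf
from scipy.ndimage import map_coordinates
def tow(p,l): c,s=np.cos(p[2]),np.sin(p[2]); return [p[0]+c*l[0]-s*l[1],p[1]+s*l[0]+c*l[1],l[2]]
RUNS=[((-45,y),(1,0)) for y in range(10,41,3)]+[((x,0),(0,1)) for x in (-37,-35,-33)]+[((-25,y),(1,0)) for y in range(-40,-9,3)]
d=np.arange(-13,13.1,.5)
def prof(im,n,p,c,dr,z,half=4):
    dd=d
    uv=proj(n,[tow(p,(c[0]+dr[0]*t,c[1]+dr[1]*t,z)) for t in dd])
    v=map_coordinates(im,[uv[:,1],uv[:,0]],order=1)
    m=lambda q:q[1]+(q[2]-q[1])*.5*(1+erf((dd-q[0])/abs(q[4])))-q[3]*.5*(erf((dd-q[0]+half)/abs(q[4]))-erf((dd-q[0]-half)/abs(q[4])))
    r=least_squares(lambda q:m(q)-v,[0,v[0],v[-1],60,3],loss='soft_l1',f_scale=5); return r.x[0],np.sqrt(np.mean(r.fun**2))
def refine(im,n,p,z=30):
    im=cv2.cvtColor(im,cv2.COLOR_BGR2GRAY).astype(float);p=np.array(p,float)
    for _ in range(6):
        A=[];b=[];k=[]
        for c,dr in RUNS:
            o,q=prof(im,n,p,c,dr,z)
            if abs(o)>8: continue
            # normal displacement = dx*n.x + dy*n.y + dyaw*(n x)
            A.append([dr[0],dr[1],(-c[1]*dr[0]+c[0]*dr[1])/50]);b.append(o);k.append(c)
        A,b=np.array(A),np.array(b)
        x=least_squares(lambda x:A@x-b,[0,0,0],loss='soft_l1').x
        cs,sn=np.cos(p[2]),np.sin(p[2]); p+=[cs*x[0]-sn*x[1],sn*x[0]+cs*x[1],x[2]/50]
    return p,[(c,round(float(o),1)) for c,o in zip(k,b-A@x)]
E
python3 - <<'E'
from groove import *
t,s=avg("top",6),avg("side",6);cv2.imwrite("top4.png",t);cv2.imwrite("side4.png",s)
p0=[507.75,-238.1,.17]
for n,im in(("top",t),("side",s)):
    p,r=refine(im,n,p0);print(n,p.round(2),np.degrees(p[2]).round(2),r)
a=np.zeros((420,800,3),np.uint8);a[:364,:378]=crop(t,288,158,54,52,7);a[:360,380:]=crop(s,228,158,60,52,7)[:360,:420][:, :420]
cv2.imwrite("pics/p9.png",a)
E
```

```text
top [ 5.0806e+02 -2.3711e+02  1.8000e-01] 10.4 [((-45, 10), -0.2), ((-45, 13), -0.0), ((-45, 16), 0.1), ((-45, 19), 0.0), ((-45, 22), -0.2), ((-45, 25), -0.1), ((-45, 28), 0.1), ((-45, 31), 0.2), ((-45, 34), 0.2), ((-45, 37), -0.2), ((-45, 40), -0.1), ((-37, 0), 0.1), ((-35, 0), 0.0), ((-33, 0), -0.1), ((-25, -40), 0.0), ((-25, -37), -0.2), ((-25, -34), -0.2), ((-25, -31), 0.0), ((-25, -28), 0.2), ((-25, -25), 0.1), ((-25, -22), -0.2), ((-25, -19), -0.1), ((-25, -16), 0.1), ((-25, -13), 0.3), ((-25, -10), 0.2)]
side [ 5.0808e+02 -2.3703e+02  1.9000e-01] 10.75 [((-45, 10), -0.2), ((-45, 13), -0.1), ((-45, 16), -0.1), ((-45, 19), -0.2), ((-45, 22), -0.2), ((-45, 25), -0.1), ((-45, 28), 0.0), ((-45, 31), 0.1), ((-45, 34), 0.1), ((-45, 37), 0.1), ((-45, 40), 0.1), ((-25, -40), -0.4), ((-25, -37), -0.2), ((-25, -34), -0.1), ((-25, -31), 0.1), ((-25, -28), 0.1), ((-25, -25), 0.2), ((-25, -22), 0.2), ((-25, -19), 0.2), ((-25, -16), 0.2), ((-25, -13), 0.1), ((-25, -10), -0.0)]
```

View pics/p9.png

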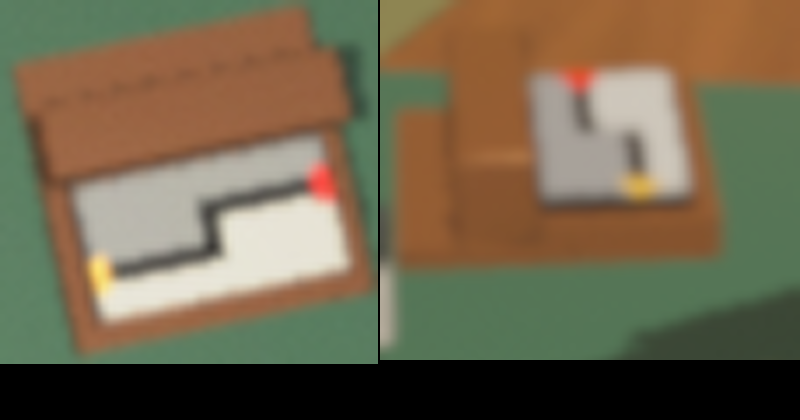

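Call:
servo_tool:
  rows:
    - [0,0,0,0,0,3,1]
    - [0,0,0,0,0,12,1]
    - [0,0,0,0,0,15,1]
    - [0,0,0,0,0,15,1]
    - [0,0,0.4,4,-26.4,0,1]
    - [0,0,0.4,4,-26.4,0,1]
    - [0,0,0.4,4,-26.4,0,1]
    - [0,0,0.4,4,-26.4,0,1]
    - [0,0,0.4,4,-26.4,0,1]
    - [0,0,0.4,4,-26.4,0,1]
    - [0,0,0.4,4,-26.4,0,1]
    - [0,0,0.4,4,-26.4,0,1]
    - [0,0,0.4,4,-26.4,0,1]
    - [0,0,0.4,4,-26.4,0,1]
    - [0,0,0.3,4,-26.4,0,1]
    - [0,0,0.3,4,-26.4,0,1]
    - [0,0,0,0,0,0,1]
    - [0,0,0,0,0,0,1]

```text
clock: 16.68
eef_pos: [568.1, -100.1, 87.4]
eef_rot: [3.142, 0.0, -2.959]
wrist_force: [0.1, -0.3, -1.8]
finger_gap: 13.5
finger_force: 55.0
```

```bash
python3 - <<'E'
from h import *
st=manip.read_state();print(st["eef_pos"],st["eef_rot"],st["wrist_force"])
s=avg("side");cv2.imwrite("side5.png",s);np.save("e5.npy",np.r_[st["eef_pos"],st["eef_rot"]])
# shank edges: gray difference against side4
e=st["eef_pos"];yw=st["eef_rot"][2]+np.pi
u=np.array([np.cos(yw),np.sin(yw),0])
for g in(44.8,):
  for z in(0,5,10,15,20,25):
    P=e-u*(70+g)+[0,0,17.9-45+z];px=proj("side",P)[0]
    r=int(round(px[1]));row=s[r,int(px[0])-9:int(px[0])+10].mean(1).round().astype(int)
    print(z,px.round(1),int(px[0])-9,row.tolist())
c=int(px[0]);
for r in range(int(proj("side",e-u*114.8+[0,0,-27.1])[0][1])-4,int(proj("side",e-u*114.8+[0,0,-27.1])[0][1])+6): print(r,s[r,c-8:c+9].mean(1).round().astype(int).tolist())
E
```

```text
[ 568.13262778 -100.05384848   87.364195  ] [ 3.14154461e+00  2.11602744e-04 -2.95887876e+00] [ 0.12974948 -0.34263365 -1.7757152 ]
0 [261.6 185.6] 252 [82, 77, 70, 65, 64, 63, 61, 62, 69, 80, 77, 69, 68, 66, 65, 64, 64, 63, 59]
5 [261.6 184. ] 252 [87, 86, 83, 82, 81, 81, 81, 86, 102, 118, 113, 100, 92, 91, 95, 99, 100, 99, 95]
10 [261.6 182.4] 252 [77, 78, 78, 78, 78, 78, 80, 93, 119, 134, 127, 101, 71, 66, 82, 94, 98, 98, 93]
15 [261.6 180.8] 252 [77, 78, 78, 78, 78, 78, 81, 102, 131, 147, 142, 113, 74, 63, 81, 94, 97, 97, 92]
20 [261.5 179.2] 252 [76, 78, 78, 78, 78, 78, 83, 106, 137, 154, 149, 120, 79, 69, 85, 95, 97, 97, 89]
25 [261.5 177.5] 252 [77, 78, 78, 78, 77, 77, 82, 106, 138, 154, 148, 119, 81, 75, 88, 96, 98, 95, 85]
181 [78, 78, 78, 78, 78, 81, 102, 131, 147, 142, 113, 74, 63, 81, 94, 97, 97]
182 [78, 78, 78, 78, 78, 80, 93, 119, 134, 127, 101, 71, 66, 82, 94, 98, 98]
183 [79, 79, 78, 79, 79, 80, 87, 107, 122, 116, 96, 79, 79, 88, 97, 100, 99]
184 [86, 83, 82, 81, 81, 81, 86, 102, 118, 113, 100, 92, 91, 95, 99, 100, 99]
185 [92, 84, 80, 79, 79, 78, 81, 94, 108, 104, 93, 90, 88, 88, 89, 89, 87]
186 [77, 70, 65, 64, 63, 61, 62, 69, 80, 77, 69, 68, 66, 65, 64, 64, 63]
187 [60, 58, 55, 54, 54, 53, 54, 56, 59, 57, 56, 54, 52, 50, 49, 49, 48]
188 [64, 64, 64, 64, 64, 64, 65, 66, 66, 67, 66, 64, 61, 58, 57, 56, 56]
189 [72, 72, 72, 72, 72, 72, 72, 73, 73, 73, 72, 71, 70, 68, 68, 67, 67]
190 [73, 73, 73, 73, 73, 72, 72, 73, 73, 72, 72, 72, 72, 72, 71, 71, 70]
```

```bash
python3 - <<'E'
from h import *
s=cv2.imread("side5.png").astype(int);b=cv2.imread("side4.png").astype(int)
for r in(170,174,176,178,180,182,184): print(r,s[r,255:270].mean(1).round().astype(int).tolist(),b[r,255:270].mean(1).round().astype(int).tolist())
E
```

```text
170 [159, 159, 158, 159, 161, 161, 157, 146, 125, 107, 100, 99, 98, 94, 81] [140, 125, 141, 171, 188, 194, 195, 196, 196, 196, 196, 196, 195, 186, 161]
174 [98, 88, 86, 99, 121, 143, 154, 147, 128, 108, 100, 99, 99, 97, 89] [138, 110, 113, 153, 181, 192, 194, 194, 194, 194, 195, 196, 196, 193, 181]
176 [73, 65, 62, 78, 109, 140, 153, 147, 125, 102, 95, 96, 98, 97, 93] [150, 133, 122, 139, 162, 174, 176, 170, 163, 165, 179, 191, 195, 195, 187]
178 [78, 77, 77, 82, 106, 138, 154, 148, 119, 81, 75, 88, 96, 98, 95] [161, 160, 159, 160, 161, 162, 158, 144, 116, 108, 144, 177, 192, 195, 190]
180 [78, 78, 78, 83, 105, 137, 153, 148, 119, 77, 66, 83, 94, 98, 97] [161, 161, 161, 161, 161, 161, 160, 150, 123, 98, 128, 170, 190, 196, 195]
182 [78, 78, 78, 80, 93, 119, 134, 127, 101, 71, 66, 82, 94, 98, 98] [161, 161, 161, 161, 161, 162, 161, 157, 140, 119, 131, 167, 188, 195, 195]
184 [82, 81, 81, 81, 86, 102, 118, 113, 100, 92, 91, 95, 99, 100, 99] [155, 154, 155, 155, 155, 153, 156, 160, 160, 156, 156, 165, 175, 180, 180]
```

Call:
servo_tool:
  rows:
    - [0,0,0,0,-15,-5,1]
    - [0,0,0,0,-15,-5,1]
    - [0,0,0,0,-15,-5,1]
    - [0,0,0,0,-15,-5,1]
    - [0,0,0,0,-15,-4,1]
    - [0,0,0,0,-5,0,1]
    - [0,0,0,0,0,0,1]
    - [0,0,0,0,0,0,1]

```text
clock: 17.88
eef_pos: [568.3, -180.2, 63.1]
eef_rot: [-3.142, 0.0, -2.958]
wrist_force: [0.8, -0.0, -0.7]
finger_gap: 13.3
finger_force: 55.0
```

```bash
python3 - <<'E'
from h import *
st=manip.read_state();e=st["eef_pos"];print(e,st["eef_rot"],st["wrist_force"])
s=avg("side",6);cv2.imwrite("side6.png",s)
yw=st["eef_rot"][2]+np.pi;u=np.array([np.cos(yw),np.sin(yw),0])
P=e-u*114.8+[0,0,-27.1];print(P,"tip pred px",proj("side",P)[0],"start px",proj("side",[455.66,-200.98,30])[0])
b=cv2.imread("side5.png")
a=np.hstack([crop(s,235,150,40,50,10),crop(b,240,150,40,50,10)])
cv2.imwrite("pics/p10.png",a)
b=cv2.imread("side4.png").astype(int)
c=int(proj("side",P)[0][0])
for r in range(170,200,2):print(r,c-7,s[r,c-7:c+9].mean(1).round().astype(int).tolist(),b[r,c-7:c+9].mean(1).round().astype(int).tolist())
E
```

```text
[ 568.29230733 -180.2177988    63.1422111 ] [-3.14151193e+00  2.36962262e-04 -2.95846141e+00] [ 0.75691854 -0.03913069 -0.6608968 ]
[ 455.41196014 -201.12395146   36.0422111 ] tip pred px [264.73291951 180.61513998] start px [264.66204168 182.44188957]
170 257 [100, 106, 109, 109, 110, 118, 136, 150, 150, 132, 109, 94, 79, 64, 56, 55] [141, 171, 188, 194, 195, 196, 196, 196, 196, 196, 195, 186, 161, 125, 104, 102]
172 257 [63, 82, 95, 98, 101, 111, 133, 149, 150, 132, 109, 95, 83, 67, 57, 54] [124, 168, 190, 196, 197, 197, 197, 197, 197, 197, 195, 188, 166, 133, 107, 101]
174 257 [58, 77, 93, 99, 102, 112, 133, 149, 150, 132, 110, 98, 89, 75, 60, 55] [113, 153, 181, 192, 194, 194, 194, 194, 195, 196, 196, 193, 181, 152, 118, 101]
176 257 [71, 80, 95, 103, 104, 109, 126, 143, 144, 128, 109, 99, 93, 80, 64, 55] [122, 139, 162, 174, 176, 170, 163, 165, 179, 191, 195, 195, 187, 162, 127, 104]
178 257 [112, 112, 113, 113, 110, 102, 102, 116, 124, 121, 113, 106, 100, 89, 73, 58] [159, 160, 161, 162, 158, 144, 116, 108, 144, 177, 192, 195, 190, 172, 141, 112]
180 257 [117, 124, 126, 125, 12
[... 748 characters left out ...]
7, 88, 90]
190 257 [73, 73, 73, 73, 73, 73, 73, 73, 73, 73, 73, 73, 73, 73, 72, 73] [89, 89, 89, 89, 89, 89, 89, 89, 89, 89, 88, 89, 89, 89, 89, 89]
192 257 [72, 72, 72, 72, 72, 72, 72, 72, 72, 72, 72, 71, 71, 71, 71, 71] [88, 87, 88, 88, 87, 87, 87, 87, 87, 87, 87, 87, 88, 87, 87, 87]
194 257 [73, 73, 74, 74, 74, 74, 74, 74, 74, 74, 74, 75, 75, 75, 76, 75] [90, 90, 90, 90, 90, 91, 91, 91, 91, 90, 91, 92, 92, 92, 92, 92]
196 257 [78, 78, 78, 78, 78, 78, 78, 78, 78, 78, 78, 78, 78, 78, 78, 78] [96, 96, 96, 96, 96, 96, 96, 96, 96, 96, 96, 96, 96, 96, 96, 96]
198 257 [78, 78, 78, 78, 78, 78, 78, 78, 78, 78, 78, 78, 78, 78, 78, 77] [96, 96, 96, 96, 96, 96, 96, 96, 96, 96, 96, 96, 96, 96, 96, 96]
```

View pics/p10.png

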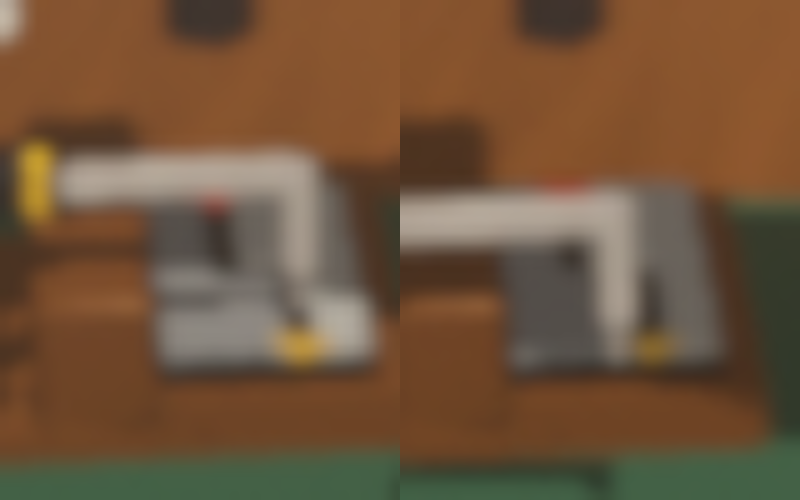

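The shank is centred at column 264.5 against the groove start at 264.7, so I need about −0.6 mm in x. Next I'll take a force baseline, then lower onto the start.

```bash
cat > fz.py <<'E'
from cell import manip
import numpy as np
F=[];M=[]
for _ in range(8):
    manip.camera("side");s=manip.read_state();F.append(s["wrist_force"]);M.append(s["moment"])
print(s["clock"],s["eef_pos"].round(2),"F",np.mean(F,0).round(2),np.std(F,0).round(2),"M",np.mean(M,0).round(3),np.std(M,0).round(3))
E
python3 fz.py
```

```text
18.575 [ 568.16 -180.61   62.96] F [-0.06 -0.25 -0.85] [0.49 0.53 0.62] M [ 0.031 -0.02   0.005] [0.029 0.016 0.029]
```

Call:
servo_tool:
  rows:
    - [0,0,0,-0.6,-0.1,-3,1]
    - [0,0,0,0,0,-3,1]
    - [0,0,0,0,0,-2,1]
    - [0,0,0,0,0,0,1]
    - [0,0,0,0,0,0,1]

```text
clock: 19.2
eef_pos: [567.6, -180.7, 55.0]
eef_rot: [-3.142, 0.0, -2.959]
wrist_force: [-0.5, 0.3, -1.0]
finger_gap: 13.4
finger_force: 55.0
```

```bash
python3 fz.py
```

```text
19.6 [ 567.6  -180.68   54.97] F [ 0.14 -0.01 -0.74] [0.5  0.28 0.54] M [ 0.033 -0.012  0.015] [0.015 0.021 0.02 ]
```

Call:
servo_tool:
  rows:
    - [0,0,0,0,0,-2,1]
    - [0,0,0,0,0,-1,1]
    - [0,0,0,0,0,0,1]
    - [0,0,0,0,0,0,1]

```text
clock: 20.1
eef_pos: [567.6, -180.7, 52.0]
eef_rot: [-3.142, 0.0, -2.959]
wrist_force: [0.5, -0.3, -0.1]
finger_gap: 13.3
finger_force: 55.0
```

```bash
python3 fz.py
```

```text
20.5 [ 567.58 -180.69   51.95] F [ 0.07  0.09 -0.08] [0.51 0.36 0.61] M [ 0.026 -0.005 -0.001] [0.04  0.03  0.033]
```

Call:
servo_tool:
  rows:
    - [0,0,0,-0.2,1.1,-1.2,1]
    - [0,0,0,0,0,-1,1]
    - [0,0,0,0,0,0,1]
    - [0,0,0,0.56,-3,0,1]
    - [0,0,0,0.56,-3,0,1]
    - [0,0,0,0.56,-3,0,1]
    - [0,0,0,0.56,-3,0,1]
    - [0,0,0,0.56,-3,0,1]
    - [0,0,0,0.56,-3,0,1]
    - [0,0,0,0.56,-3,0,1]
    - [0,0,0,0.56,-3,0,1]

```text
clock: 21.88
eef_pos: [571.9, -203.8, 49.7]
eef_rot: [3.142, -0.0, -2.959]
wrist_force: [-0.2, 0.2, 0.5]
finger_gap: 13.8
finger_force: 55.0
```

```bash
python3 fz.py
```

```text
22.275 [ 571.87 -203.57   49.8 ] F [ 0.03 -0.68 -0.06] [0.41 0.51 0.34] M [-0.039  0.105  0.029] [0.054 0.027 0.022]
```

Call:
servo_tool:
  rows:
    - [0,0,0,0.56,-3,0,1]
    - [0,0,0,0.56,-3,0,1]
    - [0,0,0,0.56,-3,0,1]
    - [0,0,0,0.56,-3,0,1]
    - [0,0,0,0.56,-3,0,1]
    - [0,0,0,0.56,-3,0,1]
    - [0,0,0,0.56,-3,0,1]
    - [0,0,0,0,0,0,1]
    - [0,0,0,0,0,0,1]

```text
clock: 23.4
eef_pos: [575.8, -224.6, 49.7]
eef_rot: [-3.141, 0.0, -2.959]
wrist_force: [-0.2, -0.5, -0.4]
finger_gap: 13.7
finger_force: 55.0
```

```bash
python3 fz.py
```

```text
23.8 [ 575.8  -224.56   49.77] F [ 0.32 -0.26  0.15] [0.31 0.32 0.43] M [-0.06   0.098  0.055] [0.031 0.042 0.022]
```

Call:
servo_tool:
  rows:
    - [0,0,0,2.46,0.45,0,1]
    - [0,0,0,2.46,0.45,0,1]
    - [0,0,0,2.46,0.45,0,1]
    - [0,0,0,2.46,0.45,0,1]
    - [0,0,0,2.46,0.45,0,1]
    - [0,0,0,2.46,0.45,0,1]
    - [0,0,0,2.46,0.45,0,1]
    - [0,0,0,2.46,0.45,0,1]
    - [0,0,0,0,0,0,1]
    - [0,0,0,0,0,0,1]

```text
clock: 25.05
eef_pos: [595.5, -221.0, 49.8]
eef_rot: [-3.142, 0.0, -2.959]
wrist_force: [0.9, 0.6, 0.4]
finger_gap: 13.8
finger_force: 55.0
```

```bash
python3 fz.py
```

```text
25.45 [ 595.45 -220.98   49.75] F [ 0.49  0.06 -0.01] [0.47 0.67 0.45] M [ 0.037 -0.027  0.   ] [0.009 0.032 0.017]
```

Call:
servo_tool:
  rows:
    - [0,0,0,0.52,-2.83,0,1]
    - [0,0,0,0.52,-2.83,0,1]
    - [0,0,0,0.52,-2.83,0,1]
    - [0,0,0,0.52,-2.83,0,1]
    - [0,0,0,0.52,-2.83,0,1]
    - [0,0,0,0.52,-2.83,0,1]
    - [0,0,0,0.52,-2.83,0,1]
    - [0,0,0,0.52,-2.83,0,1]
    - [0,0,0,0.52,-2.83,0,1]
    - [0,0,0,0.52,-2.83,0,1]
    - [0,0,0,0.52,-2.83,0,1]
    - [0,0,0,0.52,-2.83,0,1]
    - [0,0,0,0.52,-2.83,0,1]
    - [0,0,0,0.52,-2.83,0,1]
    - [0,0,0,0.52,-2.83,0,1]
    - [0,0,0,0.52,-2.83,0,1]
    - [0,0,0,0,0,0,1]
    - [0,0,0,0,0,0,1]

```text
clock: 27.7
eef_pos: [603.8, -266.3, 49.8]
eef_rot: [-3.141, -0.0, -2.959]
wrist_force: [0.4, -0.7, 0.8]
finger_gap: 13.7
finger_force: 55.0
```

```bash
python3 fz.py; python3 - <<'E'
from groove import *
# bed height from the image: panel appearance; stylus silhouette vs expectation
st=manip.read_state();e=st["eef_pos"];yw=st["eef_rot"][2]+np.pi;u=np.array([np.cos(yw),np.sin(yw),0])
s=avg("side",6);cv2.imwrite("side7.png",s)
p=[508.07,-237.07,np.radians(10.45)]
g=cv2.cvtColor(s,cv2.COLOR_BGR2GRAY).astype(float);g4=cv2.cvtColor(cv2.imread("side4.png"),cv2.COLOR_BGR2GRAY).astype(float)
for z in(30,):
  for y in(12,18,24,30,36): print(y,[round(float(prof(i,"side",p,(-45,y),(1,0),z)[0]),2) for i in(g4,g)])
# near edge of the panels (stand y~+57): vertical profile in rows, before/after
P=proj("side",tow(p,(-60,57,30)))[0];c,r=np.round(P).astype(int);print(P,g4[r-5:r+6,c].round().tolist(),g[r-5:r+6,c].round().tolist())
E
```

```text
28.1 [ 603.78 -266.25   49.74] F [-0.12 -0.68 -0.19] [0.78 0.45 0.63] M [-0.055  0.098  0.047] [0.02  0.016 0.029]
12 [-0.21, 0.84]
18 [-0.22, 1.53]
24 [-0.21, 1.88]
30 [-0.09, 1.79]
36 [-0.04, 1.46]
[270.00334736 184.04167886] [184.0, 188.0, 190.0, 190.0, 188.0, 176.0, 146.0, 101.0, 82.0, 93.0, 97.0] [89.0, 90.0, 91.0, 93.0, 94.0, 98.0, 96.0, 75.0, 54.0, 52.0, 57.0]
```

The tip reached the red end about 1 mm past the last point, with light contact throughout. Now I'll lift and go back to the rest.

Call:
servo_tool:
  rows:
    - [0,0,0,0,0,4,1]
    - [0,0,0,0,0,12,1]
    - [0,0,0,0,0,15,1]
    - [0,0,0,0,0,15,1]
    - [0,0,-0.3,-5.2,30,0,1]
    - [0,0,-0.3,-5.2,30,0,1]
    - [0,0,-0.3,-5.2,30,0,1]
    - [0,0,-0.3,-5.2,30,0,1]
    - [0,0,-0.3,-5.2,30,0,1]
    - [0,0,-0.3,-5.2,30,0,1]
    - [0,0,-0.3,-5.2,30,0,1]
    - [0,0,-0.3,-5.2,30,0,1]
    - [0,0,-0.3,-5.2,30,0,1]
    - [0,0,-0.3,-5.2,30,0,1]
    - [0,0,-0.3,-5.2,30,0,1]
    - [0,0,-0.3,-5.2,30,0,1]
    - [0,0,-0.3,-5.2,30,0,1]
    - [0,0,-0.3,-5.2,30,0,1]
    - [0,0,-0.2,-5.2,30,0,1]
    - [0,0,-0.2,-5.2,30,0,1]

```text
clock: 30.9
eef_pos: [520.6, 214.8, 96.8]
eef_rot: [3.141, 0.001, -3.039]
wrist_force: [-0.6, -0.3, -0.9]
finger_gap: 13.4
finger_force: 55.0
```

Call:
servo_tool:
  rows:
    - [0,0,0,0,0,0,1]
    - [0,0,0,0,0,0,1]
    - [0,0,0,0,0,0,1]

```text
clock: 31.28
eef_pos: [520.8, 212.9, 96.0]
eef_rot: [-3.142, 0.0, -3.04]
wrist_force: [-0.4, 0.1, -1.2]
finger_gap: 13.8
finger_force: 55.0
```

Call:
servo_tool:
  rows:
    - [0,0,0,-0.6,3.3,-12,1]
    - [0,0,0,0,0,-12,1]
    - [0,0,0,0,0,-10,1]
    - [0,0,0,0,0,-4,1]
    - [0,0,0,0,0,0,1]
    - [0,0,0,0,0,0,1]

```text
clock: 32.02
eef_pos: [520.2, 217.1, 58.1]
eef_rot: [3.141, 0.001, -3.039]
wrist_force: [-0.0, -0.4, -0.2]
finger_gap: 13.4
finger_force: 55.0
```

```bash
python3 - <<'E'
from h import *
st=manip.read_state();e=st["eef_pos"];print(e,st["eef_rot"],st["wrist_force"])
yw=st["eef_rot"][2]+np.pi;u=np.array([np.cos(yw),np.sin(yw),0])
s=avg("side",4);cv2.imwrite("side8.png",s);b=cv2.imread("side3.png").astype(int)
# neck & handle rows: vertical profiles at stylus x=-30,-15 (neck), 20, 80 (handle)
for x in(-60,-30,15,82):
    P=proj("side",e+u*(x-44)+[0,0,17.9])[0];c,r=np.round(P).astype(int)
    print(x,P.round(1),r-6,s[r-6:r+7,c].mean(1).round().astype(int).tolist())
E
```

```text
[520.16583008 217.08476917  58.08087741] [ 3.14147611e+00  5.64449867e-04 -3.03913560e+00] [-0.00811399 -0.35505521 -0.17094646]
-60 [262.  251.1] 245 [97, 98, 116, 158, 192, 199, 193, 186, 174, 145, 111, 98, 98]
-30 [247.6 251.1] 245 [69, 82, 112, 159, 193, 201, 194, 188, 176, 145, 112, 99, 98]
15 [226.  251.1] 245 [69, 70, 70, 71, 74, 76, 72, 68, 67, 68, 73, 83, 94]
82 [194.1 251.1] 245 [115, 140, 157, 158, 154, 146, 133, 124, 122, 124, 123, 115, 106]
```

Call:
servo_tool:
  rows:
    - [0,0,0,0,-0.9,0,1]
    - [0,0,0,0,0,-4,1]
    - [0,0,0,0,0,-4,1]
    - [0,0,0,0,0,-4,1]
    - [0,0,0,0,0,-2,1]
    - [0,0,0,0,0,-1.5,1]
    - [0,0,0,0,0,0,1]
    - [0,0,0,0,0,0,1]

```text
clock: 33.22
eef_pos: [520.0, 216.1, 42.3]
eef_rot: [3.142, 0.0, -3.039]
wrist_force: [0.6, 0.2, -1.8]
finger_gap: 13.5
finger_force: 55.0
```

Seated at the earlier height, so I'll release and retreat upward.

Call:
servo_tool:
  rows:
    - [0,0,0,0,0,-0.2,1]
    - [0,0,0,0,0,0,0.8]
    - [0,0,0,0,0,0,0.6]
    - [0,0,0,0,0,0,0.4]
    - [0,0,0,0,0,0,0.4]
    - [0,0,0,0,0,0,0.4]
    - [0,0,0,0,0,0,0.4]
    - [0,0,0,0,0,15,0.4]
    - [0,0,0,0,0,25,0.4]
    - [0,0,0,0,0,35,0.4]
    - [0,0,0,0,0,35,0.4]
    - [0,0,0,0,0,0,0.4]
    - [0,0,0,0,0,0,0.4]

```text
clock: 34.85
eef_pos: [519.7, 216.1, 152.0]
eef_rot: [-3.142, -0.0, -3.039]
wrist_force: [0.2, 0.6, -0.0]
finger_gap: 56.4
finger_force: 0.0
```

```bash
python3 - <<'E'
from h import *
st=manip.read_state();print(st["eef_pos"],st["wrist_force"],st["finger_gap"])
s=avg("side",4);cv2.imwrite("side9.png",s)
o=np.array([475.5,212.1,60]);u=np.array([np.cos(.1),np.sin(.1),0])
for x in(-60,-35,-20,15,45,65):
    P=proj("side",o+u*x)[0];c,r=np.round(P).astype(int)
    print(x,P.round(1),r-6,s[r-6:r+7,c].mean(1).round().astype(int).tolist())
T=proj("side",o-u*70+[0,0,-45])[0];c,r=np.round(T).astype(int);print("tip",T);
for k in range(r-4,r+4):print(k,s[k,c-6:c+7].mean(1).round().astype(int).tolist())
r=int(proj("side",o)[0][1]);c=int(proj("side",o)[0][0]);print("junction",c-8,s[r,c-8:c+9].tolist())
b=cv2.imread("side8.png").astype(int)
E
```

```text
[519.73528976 216.06720979 151.9990583 ] [ 0.21594971  0.62265349 -0.04805305] 56.36976699930149
-60 [262.5 257.2] 251 [97, 100, 117, 158, 191, 199, 192, 186, 172, 138, 107, 101, 100]
-35 [250.6 257.2] 251 [98, 100, 118, 159, 192, 200, 193, 186, 172, 138, 106, 98, 98]
-20 [243.5 257.2] 251 [98, 101, 118, 160, 194, 201, 194, 187, 173, 138, 106, 99, 99]
15 [226.9 257.2] 251 [97, 92, 81, 75, 78, 79, 74, 69, 68, 71, 80, 94, 98]
45 [212.7 257.2] 251 [65, 63, 62, 65, 69, 70, 66, 63, 63, 64, 65, 67, 66]
65 [203.3 257.1] 251 [79, 81, 71, 65, 68, 68, 65, 63, 62, 64, 67, 71, 73]
tip [267.39243268 274.13073225]
270 [77, 77, 78, 88, 116, 149, 163, 158, 135, 111, 100, 98, 97]
271 [70, 70, 70, 75, 99, 133, 151, 145, 123, 105, 98, 98, 97]
272 [78, 78, 76, 74, 88, 121, 141, 135, 115, 101, 98, 97, 98]
273 [92, 91, 87, 80, 82, 107, 127, 124, 109, 99, 98, 98, 97]
274 [97, 96, 92, 83, 77, 89, 105, 107, 101, 98, 98, 97, 97]
275 [98, 97, 94, 86, 77, 76, 85, 93, 97, 98, 97, 98, 97]
276 [98, 98, 96, 92, 84, 78, 81, 90, 96, 97, 97, 98, 97]
277 [98, 98, 98, 96, 92, 88, 89, 94, 97, 98, 97, 97, 98]
junction 225 [[57, 68, 76], [57, 68, 77], [58, 76, 89], [57, 111, 141], [54, 160, 200], [49, 188, 230], [52, 185, 227], [69, 157, 194], [108, 140, 163], [140, 165, 183], [140, 182, 209], [115, 188, 224], [90, 190, 230], [95, 189, 228], [127, 187, 219], [159, 189, 209], [175, 193, 207]]
```

The stylus sits level in the forks, with axis and tip within about half a pixel of prediction, and the gripper is clear.

```bash
python3 -c "
from cell import manip
print(manip.sign_off())"
```

```text
the job is handed in; nothing more can be done
None
```

I handed the job in at about 35 s: I drew the stylus out by its neck, laid it in the pen rest, regripped it by the handle, and traced the whole joint lightly at about 2.4 cm/s; it now lies level in both forks, released, and I never sent the arm near the cap, feed or micrometer (not re-checked in a final picture).

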